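Start up the gourd-burning station

ROBOT

A 6-joint arm with a two-finger parallel gripper is mounted at the origin on the work surface. World frame = base frame: x ahead of the robot, y to its left, z up, the work surface at z = 0. Lengths are in mm, angles in rad, forces in N, time in s.
With the tool pointing down it reaches from about 400 to 925 mm from the base axis. Payload 12.5 kg.
Tool frame: the origin (TCP) lies midway between the tips of the shut fingers; the grasp point (between the pads) lies 19 mm behind it; z points along the fingers, y is the direction in which the jaws open and shut (so a half turn about z gives the same grasp; the last joint's range is limited). The gripper opens to 95 mm and grips with 3 to 60 N. Pads are 20 mm wide; open, the fingers measure 119 mm over their backs; the gripper's body (75 mm by 180 mm) begins 59 mm behind the grasp point.
Start: joints at [1.143, 0.491, 1.559, -0, 1.092, -0.106], TCP at [197.655, 592.941, 214.661] pointing down, gripper open.
Joint ranges: [-3.1, 3.1], [-0.84, 2.19], [0.05, 2.79], [-1.13, 4.28], [0.06, 2.93], [-2.69, 2.69]. Speed limits (rad/s): [2.22, 2.22, 2.79, 3.14, 3.14, 3.14].

INTERFACE

Orientations are given as [roll, pitch, yaw] about the fixed x, y, z axes, in that order (R = Rz(yaw) Ry(pitch) Rx(roll)).
In Python, from cell import * gives the robot as it stands. The module is installed in compiled form; this text tells all that it offers.
- The arm moves only by the tool carry_out, never from a script. Its argument "moves" is a list of rows, each an object of numbers: "dx", "dy", "dz": the shift along the tool's x, y, z in m; "twist": the turn about the tool's z in degrees. A call has 1 to 5 rows; each row is the pose to reach, as a shift and turn from the pose commanded when the call began, along the tool's axes at that moment; what a row does not reach only later rows make up. A row lasts 1/10 s, in which the tool goes at most 50 mm and 8.59 degrees, less where a joint would pass 70% of its speed; a pose out of reach is approached as far as the arm can. A call with a gripper value outside its range is refused whole. "grip" is the finger opening in m, from 0 to 0.0951, set as the call begins (left out, the last holds). The fingers move at their own pace and stop on an object; the grip force is fixed at half the most. Time passes only in rows, so rows that repeat a pose let the fingers close. It gives the time, the measured TCP pose, the force and the opening at its end, in the units of the state.
- state(): the state, without advancing time (a new reading comes with each control period).
- read_camera(name): name is "side" or "top" or "wrist"; returns (picture, depth): 384x512x3 uint8, red, green, blue; 384x512 float32, mm along the optical axis (not along the pixel's ray), 0 where there is no reading.
- camera_info(name): a dict with "mtx" (3x3 intrinsics, pixels), "dist_coeffs" ([k1, k2, p1, p2, k3] as OpenCV has them; the pictures are not rectified), "R" (3x3) and "t" (3): a world point X has camera coordinates R X + t. Camera axes: x right, y down, z forward; pixel columns grow to the right and rows downward; lengths in mm; the calibration is good to about 2 mm. A picture is of the moment at which its call begins: read the wrist's pose just before it. camera_info takes no time and is no camera call; for the wrist camera it gives the pose at the moment of the call.
- job_done(): hands the job in, once; it reports no verdict.
The state is a dict: "t": time; "joints": joint angles; "qvel": joint speeds; "tau": joint torques, N m; "eef_pos": TCP position; "tcp_rot": TCP orientation; "ft_force": force on the tool from outside, world axes, zero at the start; "moment": the same for the moment, N m; "opening": opening from 0.0 (shut) to 1.0 (fully open).
Only numpy, scipy, OpenCV 4.12 (cv2) and the standard library are available. Lean on these libraries where they do the work, as an engineer would, in place of code of your own. Each camera call takes 0.05 s, during which the arm holds its last target. There are 200 camera calls.

TASK

Get the gourd-burning station ready to work, pressing things in this order: first push the round button on the fume extractor all the way in so that it stays in, then switch on the grey power unit by pressing the raised end of its rocker fully down, then press the long key on the power unit all the way down and let it spring back. Only press: do not pick up, shove or tip the two units, do not press the two square keys, and leave the gourds and everything else on the table as they stand.

Things in the scene. Friction and masses are not known exactly. Their poses are not given: they have to be found in the camera images.
- extractor: fume extractor: white plastic box 170 x 170 mm, 74 mm high, on rubber feet, loose on the table (about 2 kg); a grey grille 7 mm higher (to 81 mm) covers its top from x = -15 to x = 75 mm in its own frame, 140 mm wide. Origin under its centre, z up. The round button stands on the top at (-48, -45) mm from the centre in its own frame, i.e. towards its -x, -y corner
- fan_button (a joint): travel of the extractor's round steel button (32 mm across), in m: 0 fully out, 0.008 fully in; starts out (up to 1.5 mm in). It moves straight down against about 3 N of friction and stays where it is left; fully in, its top stands 2 mm above its grey collar (collar 46 mm across, 4 mm high)
- fan_button_top (a point): centre of the button's top face, moves with it: 88 mm above the table when fully out, 80 mm when fully in; axes as the extractor's
- power_unit: grey box 140 (x) by 220 (y) by 70 mm high on rubber feet, loose (about 1.5 kg); origin under its centre, z up. On its top, own frame (mm): white rocker in a black frame at (0, 70); white keys in a row at x = -20: square y = -80, long y = -35, square y = 10; black knob (34 across, 18 high, unused) at (45, 15), on the same (+x) side as the raised end of the rocker
- rocker (a joint): angle of the power unit's white rocker in rad: 0 off (its +x half raised, its -x half level), 0.36 fully on (+x half level, -x half raised). The rocker is 56 mm long along the unit's x, 28 mm wide, a shallow V hinged at its middle, 78 mm above the table. Pressing the raised end needs about 3 N; it stays where it is left. A black frame round it stands 76 mm above the table
- rocker_raised_end (a point): point to press on the rocker's top face, 21 mm from the hinge towards the unit's +x side, moves with the rocker: about 85 mm above the table when off, 78 mm when fully on
- long_key (a joint): travel of the long white key (46 mm along the unit's x, 18 mm wide) in m: 0 up, 0.005 fully down; a spring (1 N at first, 4 N fully down) brings it back up
- long_key_top (a point): centre of the long key's top face, 79 mm above the table when up, 74 mm when fully down; axes as the power unit's
- square_key_a (a joint): travel in m (0 up, 0.005 down) of the square white key (18 x 18 mm) 45 mm to the -y side of the long key; leave it alone
- square_key_b (a joint): travel in m (0 up, 0.005 down) of the square white key (18 x 18 mm) 45 mm to the +y side of the long key; leave it alone
- gourd_near: small dried gourd glued upright on a white plastic ring foot, loose bystander; origin under the centre of the foot, z up. 51 mm across, about 85 mm high with its stalk; stands between the two units, nearer the robot
- gourd_far: small dried gourd glued upright on a white plastic ring foot, loose bystander; origin under the centre of the foot, z up. 51 mm across, about 85 mm high with its stalk; stands between the two units, farther from the robot
- gourd_left: small dried gourd glued upright on a white plastic ring foot, loose bystander; origin under the centre of the foot, z up. 64 mm across, about 110 mm high; stands behind the units on the left
- gourd_right: small dried gourd glued upright on a white plastic ring foot, loose bystander; origin under the centre of the foot, z up. Two bulbs, 61 mm across, about 125 mm high; stands behind the units on the right
- lacquer_jar: amber glass jar with a dark lid, 52 mm across, 70 mm high, loose bystander behind the units; origin under its centre, z up
- sanding_block: cork sanding block 45 x 80 x 28 mm, loose bystander beyond the left-hand unit, at the left; origin under its centre, z up
- brush: flat brush 170 mm long with a wooden handle, lying loose beyond the right-hand unit, at the right, bystander; z up
Things that resemble listed ones, but are neither listed nor needed, are in the scene too. What is shaped like the extractor but red is not meant.

How it is judged:
By the outcome, as a careful person would: the job done as asked, in the order asked, and still so for the second after the job is handed in, with the robot touching nothing.
It also fails if it takes over 42 s, if anything falls off the work surface, if the arm or the gripper's body presses on something with over 40 N, if the wrist force passes 120 N, or if a joint passes its speed limit or range.

## Working session

There is one attempt and no reset: what is moved stays moved. The work goes in short steps, Python scripts to look and compute and a tool call to move; the robot and the scene stay as the last step left them, time stands still between calls to the robot, and variables do not carry over. Pictures are saved under pics/ and viewed, about 8 in all and at most 12, crops included, and the job is handed in when it is done.

Besides the shell and the picture viewer there is one more tool, called after "Request:" as name(argument=value, ...), one argument or row to a line, values as JSON. carry_out: Moves the arm, as the interface text tells. Its arguments: {"type":"object","properties":{"moves":{"type":"array","items":{"type":"object","properties":{"dx":{"type":"number"},"dy":{"type":"number"},"dz":{"type":"number"},"twist":{"type":"number"}}}},"grip":{"type":"number"}},"required":["moves"]}

```bash
mkdir -p pics
cat > h.py <<'E'
from cell import *
import numpy as np, cv2
def grab(n,tag):
    p,d=read_camera(n); c=camera_info(n)
    cv2.imwrite(f'pics/{tag}.png',cv2.cvtColor(p,cv2.COLOR_RGB2BGR)); np.savez(f'pics/{tag}.npz',p=p,d=d,**{k:np.array(c[k],float) for k in('mtx','dist_coeffs','R','t')})
def ray(f,px):
    q=cv2.undistortPoints(np.array(px,float).reshape(-1,1,2),f['mtx'],f['dist_coeffs']).reshape(-1,2)
    return np.c_[q,np.ones(len(q))]
def at_z(f,px,z):
    r=ray(f,px)@f['R']; o=-f['R'].T@f['t'].ravel()
    return o+r*((np.array(z)-o[2])/r[:,2])[:,None]
def at_d(f,px):
    r=ray(f,px); d=np.array([np.median(f['d'][int(v)-1:int(v)+2,int(u)-1:int(u)+2]) for u,v in px])
    return (r*d[:,None]-f['t'].ravel())@f['R']
E
python3 - <<'E'
from h import *
print(state())
for n in('top','side'): grab(n,n+'0')
a=cv2.imread('pics/top0.png');
cv2.imwrite('pics/top0b.png',cv2.resize(a,(800,600),interpolation=cv2.INTER_CUBIC))
for n in('top','side','wrist'):
  c=camera_info(n);print(n,-np.array(c['R']).T@np.array(c['t']).ravel(),np.array(c['R']).round(2).tolist())
E
```

```text
{'t': 0.0, 'joints': array([ 1.14341318e+00,  4.91547400e-01,  1.55943980e+00,  2.37208374e-05,
        1.09172701e+00, -1.05581197e-01]), 'qvel': array([-0.00053946, -0.00056524,  0.00117353,  0.00084271, -0.00202393,
        0.00126575]), 'tau': array([-1.26063715e-04, -6.12637210e+01, -2.58175135e+01,  6.92164572e-02,
        4.82145650e-02, -1.07618719e-04]), 'eef_pos': array([197.53206078, 592.70435462, 214.07263407]), 'tcp_rot': array([-3.14047956e+00, -1.39116429e-04,  2.81977968e+00]), 'ft_force': array([-0.89467723, -0.12543576,  0.51789561]), 'moment': array([-0.04101266, -0.03750266,  0.03656293]), 'opening': 1.0016688844916006}
top [ 394.0493607   -20.72337192 1537.21880868] [[0.01, -1.0, -0.0], [-1.0, -0.01, -0.06], [0.06, 0.0, -1.0]]
side [ 211.85265746 -672.43600775  922.10275741] [[0.93, -0.38, 0.0], [-0.28, -0.7, -0.65], [0.25, 0.61, -0.76]]
wrist [122.24630407 619.81635834 383.47608462] [[0.32, 0.95, -0.0], [0.91, -0.3, 0.28], [0.26, -0.09, -0.96]]
```

View pics/top0b.png

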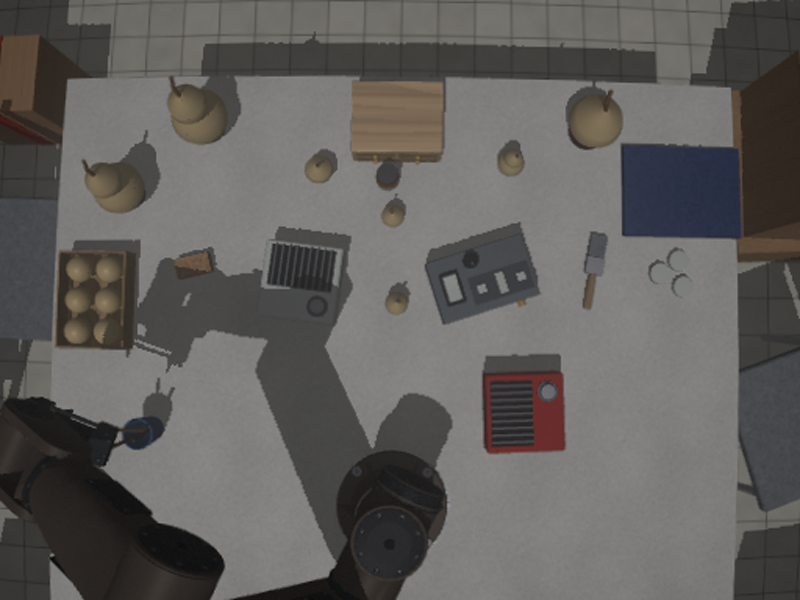

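View pics/side0.png

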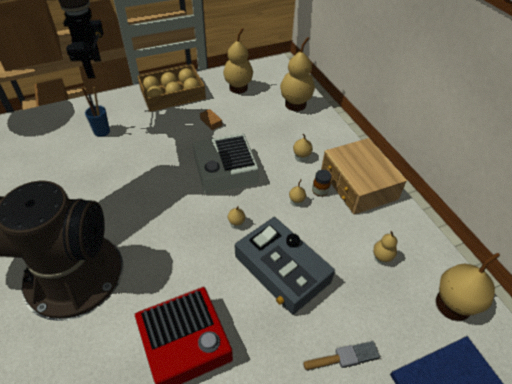

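The top view (800 px scale) shows these candidates:
- **Extractor:** the white/grey box at (302,280) with its button at (317,306). The red box at (524,411), button (548,391), is a decoy.
- **Power unit:** the grey box at (482,273), with rocker (453,288), long key (502,283), square keys (482,288) and (521,276), and knob (471,259).

I'll check the choice in one close crop.

Run:
```python
from h import *
a=cv2.imread('pics/top0.png')[136:214,160:352]
a=cv2.convertScaleAbs(a,alpha=1.7)
cv2.imwrite('pics/c1.png',cv2.resize(a,None,fx=4,fy=4,interpolation=cv2.INTER_CUBIC))
```

```text
(no output)
```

View pics/c1.png

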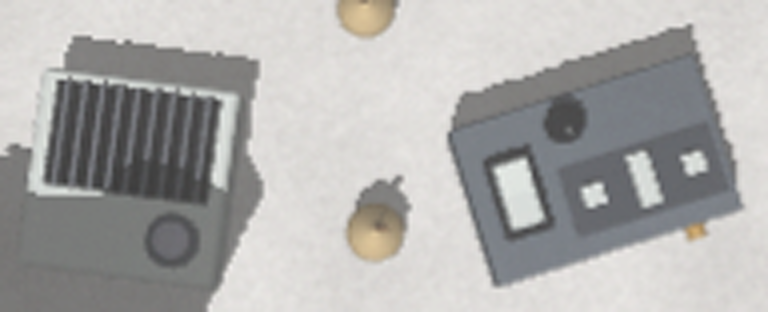

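Run:
```python
from h import *
f=np.load('pics/top0.npz')
names=dict(btn=(172,240,87),rock=(519,194,78),lk=(649,179,79),sqA=(694,162,79),sqB=(594,194,79),knob=(566,119,88),gnear=(376,230,60))
P={}
for n,(u,v,z) in names.items():
    px=[((u+.5)/4-.5+160,(v+.5)/4-.5+136)]
    P[n]=at_z(f,px,[z])[0]; print(n,P[n].round(1),at_d(f,px)[0].round(1))
y=P['sqB']-P['sqA'];print('yaw PU',np.degrees(np.arctan2(-y[0],y[1])))
# grille edges for extractor yaw
print(state()['eef_pos'])
s=state();from scipy.spatial.transform import Rotation as Ro
R=Ro.from_euler('xyz',s['tcp_rot']).as_matrix();print(R.round(3))
print('tool shift to btn',R.T@(P['btn']-s['eef_pos']))
```

```text
btn [441.  165.1  87. ] [441.  165.1  86.4]
rock [ 484.2 -124.1   78. ] [ 484.2 -124.1   78. ]
lk [ 498.3 -233.3   79. ] [ 498.4 -233.4   78.2]
sqA [ 513.2 -271.3   79. ] [ 513.2 -271.3   78.9]
sqB [ 485.  -187.1   79. ] [ 485.2 -187.3   76.7]
knob [ 546.9 -162.1   88. ] [ 547.  -162.2   87.2]
gnear [453.   -4.5  60. ] [452.7  -4.6  66. ]
yaw PU 18.506005985669038
[197.55711873 592.73255964 214.10583311]
[[-0.949  0.316 -0.   ]
 [ 0.316  0.949 -0.001]
 [ 0.    -0.001 -1.   ]]
tool shift to btn [-366.247422   -328.59439662  127.39661405]
```

Request:
carry_out(
  moves=[
    {"dx": -0.366,"dy": -0.329},
    {"dx": -0.366,"dy": -0.329},
    {"dx": -0.366,"dy": -0.329},
    {"dx": -0.366,"dy": -0.329},
    {"dx": -0.366,"dy": -0.329},
  ],
  grip=0,
)

```text
schema error: expected keys dx, dy, dz, twist
```

Request:
carry_out(
  moves=[
    {"dx": -0.366,"dy": -0.329,"dz": 0,"twist": 0},
    {"dx": -0.366,"dy": -0.329,"dz": 0,"twist": 0},
    {"dx": -0.366,"dy": -0.329,"dz": 0,"twist": 0},
    {"dx": -0.366,"dy": -0.329,"dz": 0,"twist": 0},
    {"dx": -0.366,"dy": -0.329,"dz": 0,"twist": 0},
  ],
  grip=0,
)

```text
t: 0.6
eef_pos: [321.6, 373.8, 214.5]
tcp_rot: [-3.141, -0.0, 2.82]
ft_force: [1.5, 0.9, 0.1]
opening: 0.635
```

Request:
carry_out(
  moves=[
    {"dx": -0.18,"dy": -0.161,"dz": 0.05,"twist": 0},
    {"dx": -0.18,"dy": -0.161,"dz": 0.05,"twist": 0},
    {"dx": -0.18,"dy": -0.161,"dz": 0.05,"twist": 0},
    {"dx": -0.18,"dy": -0.161,"dz": 0.05,"twist": 0},
    {"dx": -0.18,"dy": -0.161,"dz": 0.05,"twist": 0},
  ],
)

```text
t: 1.1
eef_pos: [441.7, 163.9, 164.2]
tcp_rot: [3.142, -0.0, 2.82]
ft_force: [-0.1, 0.3, -0.0]
opening: 0.215
```

Request:
carry_out(
  moves=[
    {"dx": 0,"dy": 0,"dz": 0.02,"twist": 0},
    {"dx": 0,"dy": 0,"dz": 0.02,"twist": 0},
  ],
)

```text
t: 1.3
eef_pos: [440.4, 164.6, 142.9]
tcp_rot: [-3.14, -0.003, 2.817]
ft_force: [-0.7, 0.4, 0.1]
opening: 0.051
```

Run:
```python
from h import *
print(state()['eef_pos'],state()['tcp_rot'],state()['opening'])
grab('wrist','w1')
f=np.load('pics/w1.npz')
a=cv2.convertScaleAbs(cv2.imread('pics/w1.png'),alpha=1.5)
cv2.imwrite('pics/w1b.png',cv2.resize(a,(800,600),interpolation=cv2.INTER_CUBIC))
```

```text
[440.44378951 164.57089753 142.8681034 ] [-3.13973108 -0.00334004  2.81701931] 0.05078032419226199
```

View pics/w1b.png

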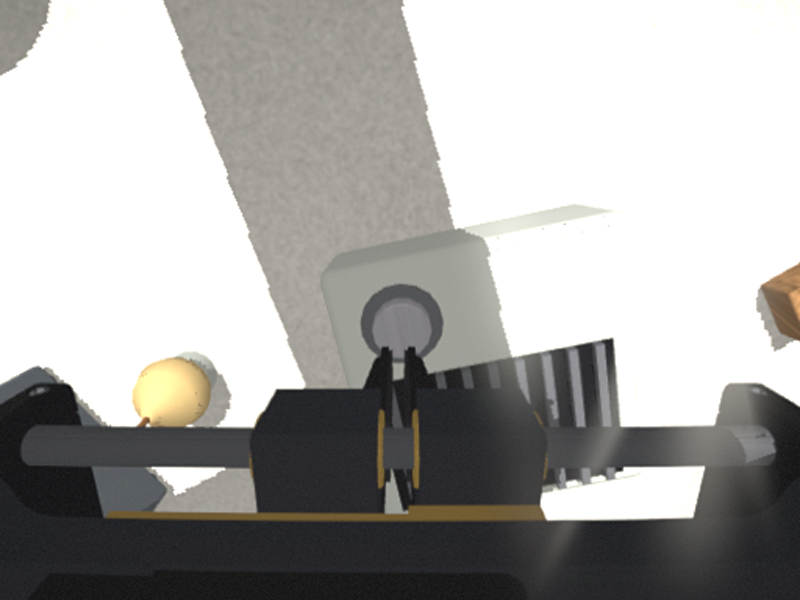

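The wrist view shows the button centred at about (402,328), with the fingertips just above it at (400,350). I'll compute its position.

Run:
```python
from h import *
f=np.load('pics/w1.npz')
for z in(86,88): print(at_z(f,[((402.5)*.64-.5,328.5*.64-.5)],[z])[0].round(1))
print(at_d(f,[(257,209),(255,200),(262,204)]).round(1))
```

```text
[441.2 169.5  86. ]
[440.5 169.7  88. ]
[[439.8 169.8  88.2]
 [432.  170.7  88. ]
 [436.9 175.1  88.6]]
```

Request:
carry_out(
  moves=[
    {"dx": 0.001,"dy": 0.002,"dz": 0.025,"twist": 0},
    {"dx": 0.001,"dy": 0.002,"dz": 0.05,"twist": 0},
    {"dx": 0.001,"dy": 0.002,"dz": 0.05,"twist": 0},
  ],
)

```text
t: 1.65
eef_pos: [439.4, 168.9, 93.5]
tcp_rot: [-3.14, -0.003, 2.822]
ft_force: [-0.1, 0.5, 0.0]
opening: 0.008
```

Request:
carry_out(
  moves=[
    {"dx": 0,"dy": 0,"dz": 0.003,"twist": 0},
    {"dx": 0,"dy": 0,"dz": 0.006,"twist": 0},
    {"dx": 0,"dy": 0,"dz": 0.009,"twist": 0},
    {"dx": 0,"dy": 0,"dz": 0.009,"twist": 0},
  ],
)

```text
t: 2.05
eef_pos: [441.0, 168.4, 86.1]
tcp_rot: [3.141, 0.001, 2.82]
ft_force: [-0.0, 0.5, 0.3]
opening: 0.005
```

Request:
carry_out(
  moves=[
    {"dx": 0,"dy": 0,"dz": 0.002,"twist": 0},
    {"dx": 0,"dy": 0,"dz": 0.004,"twist": 0},
    {"dx": 0,"dy": 0,"dz": 0.004,"twist": 0},
  ],
)

```text
t: 2.35
eef_pos: [440.9, 168.1, 81.6]
tcp_rot: [3.141, 0.0, 2.82]
ft_force: [1.1, 0.8, 0.2]
opening: 0.002
```

Request:
carry_out(
  moves=[
    {"dx": 0,"dy": 0,"dz": 0.001,"twist": 0},
    {"dx": 0,"dy": 0,"dz": 0.002,"twist": 0},
    {"dx": 0,"dy": 0,"dz": 0.002,"twist": 0},
  ],
)

```text
t: 2.65
eef_pos: [440.9, 168.1, 80.2]
tcp_rot: [3.141, 0.001, 2.82]
ft_force: [-2.1, -0.2, 11.6]
opening: 0.003
```

Request:
carry_out(
  moves=[
    {"dx": 0,"dy": 0,"dz": 0.001,"twist": 0},
    {"dx": 0,"dy": 0,"dz": 0.001,"twist": 0},
  ],
)

```text
t: 2.85
eef_pos: [440.9, 168.1, 80.0]
tcp_rot: [3.141, 0.001, 2.82]
ft_force: [-4.6, 0.2, 26.4]
opening: 0.006
```

Request:
carry_out(
  moves=[
    {"dx": 0,"dy": 0,"dz": -0.01,"twist": 0},
    {"dx": 0,"dy": 0,"dz": -0.05,"twist": 0},
    {"dx": 0,"dy": 0,"dz": -0.08,"twist": 0},
    {"dx": 0,"dy": 0,"dz": -0.08,"twist": 0},
  ],
)

```text
t: 3.25
eef_pos: [441.8, 168.3, 161.7]
tcp_rot: [3.139, 0.004, 2.82]
ft_force: [-0.7, 0.2, 0.2]
opening: 0.003
```

Run:
```python
from h import *
grab('wrist','w2'); f=np.load('pics/w2.npz'); c=camera_info('wrist')
s=state();print(s['eef_pos'],s['ft_force'])
R=f['R'];
X=np.array([[x,y,80.] for x,y in((441,168),(433,168),(441,174),(435,162),(441,148),(420,168),(441,188),(415,140))])
uv=cv2.projectPoints(X,cv2.Rodrigues(R)[0],f['t'],f['mtx'],f['dist_coeffs'])[0].reshape(-1,2)
print(np.c_[uv,at_d(f,uv)].round(1))
from scipy.spatial.transform import Rotation as Ro
T=Ro.from_euler('xyz',s['tcp_rot']).as_matrix()
a=np.radians(18.5)
for n,p in dict(rock=[484.2+21*np.cos(a),-124.1+21*np.sin(a),85],lk=[498.3,-233.3,79]).items(): print(n,p,T.T@(np.array(p)-s['eef_pos']))
```

```text
[441.10888469 168.17349974 159.91091504] [0.41364303 0.07084578 0.27480484]
[[252.1 202.  441.8 167.7  77.5]
 [249.2 193.9 433.6 167.8  77.8]
 [258.4 200.  441.7 173.8  77.7]
 [243.6 198.  435.7 161.7  77.6]
 [231.2 208.6 442.4 147.1  75.3]
 [244.5 180.5 421.  167.5  75.5]
 [273.2 195.2 442.3 187.9  75.7]
 [212.9 185.1 416.6 138.2  72. ]]
rock [np.float64(504.11479675933015), np.float64(-117.43660221549305), 85] [-149.91192299 -251.134044     74.91747311]
lk [498.3, -233.3, 79] [-181.02238909 -362.89845773   80.83300601]
```

The depth shows the button 2.1 mm above its collar, so it is fully in. Next is the rocker.

Request:
carry_out(
  moves=[
    {"dx": -0.15,"dy": -0.251,"dz": 0,"twist": -37},
    {"dx": -0.15,"dy": -0.251,"dz": 0,"twist": -37},
    {"dx": -0.15,"dy": -0.251,"dz": 0,"twist": -37},
    {"dx": -0.15,"dy": -0.251,"dz": 0,"twist": -37},
    {"dx": -0.15,"dy": -0.251,"dz": 0,"twist": -37},
  ],
)

```text
t: 3.8
eef_pos: [488.3, -49.3, 157.4]
tcp_rot: [3.14, -0.002, -2.814]
ft_force: [0.7, 0.8, -0.1]
opening: 0.003
```

```bash
cat > to.py <<'E'
from h import *
import sys
from scipy.spatial.transform import Rotation as Ro
s=state();T=Ro.from_euler('xyz',s['tcp_rot']).as_matrix()
print(s['eef_pos'].round(1),'yaw',np.degrees(s['tcp_rot'][2]),s['ft_force'].round(1))
print((T.T@(np.array(eval(sys.argv[1]))-s['eef_pos'])).round(1))
E
python3 to.py "[504,-117.5,150]"
```

```text
[488.3 -49.3 157.4] yaw -161.25354565396736 [ 0.7  0.8 -0.1]
[  7.  -69.6   7.3]
```

Request:
carry_out(
  moves=[
    {"dx": 0.007,"dy": -0.0695,"dz": 0.007,"twist": 0},
    {"dx": 0.007,"dy": -0.0695,"dz": 0.007,"twist": 0},
    {"dx": 0.007,"dy": -0.0695,"dz": 0.007,"twist": 0},
    {"dx": 0.007,"dy": -0.0695,"dz": 0.007,"twist": 0},
  ],
)

```text
t: 4.2
eef_pos: [503.4, -115.7, 150.5]
tcp_rot: [3.14, -0.002, -2.821]
ft_force: [0.2, 0.5, -0.1]
opening: 0.006
```

```bash
python3 to.py "[504,-117.5,150]"
python3 - <<'E'
from h import *
grab('wrist','w3')
a=cv2.convertScaleAbs(cv2.imread('pics/w3.png'),alpha=1.2)
cv2.imwrite('pics/w3b.png',cv2.resize(a,(800,600),interpolation=cv2.INTER_CUBIC))
E
```

```text
[ 503.4 -115.7  150.5] yaw -161.64903143078533 [ 0.2  0.5 -0.1]
[-0.  -1.9  0.5]
```

View pics/w3b.png

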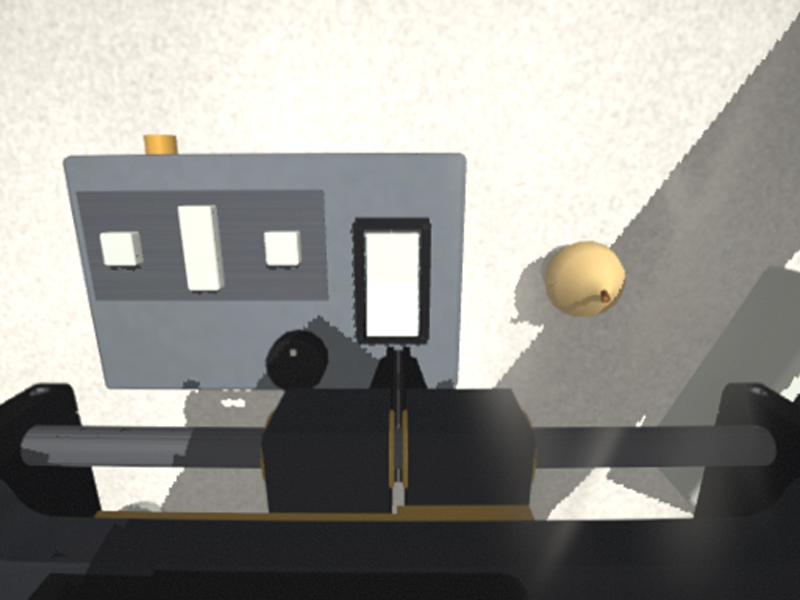

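The tool is square with the unit. I read:
- the frame's outer corners at about (353,218), (431,218), (428,345) and (357,345)
- the rocker's raised end at about (393,337)
- the long key's top centre at about (200,247)

Run:
```python
from h import *
f=np.load('pics/w3.npz')
def w(px,z): return at_z(f,[((u+.5)*.64-.5,(v+.5)*.64-.5) for u,v in px],[z]*len(px))
fr=w([(353,218),(431,218),(428,345),(357,345)],76); print(fr.round(1)); c=fr.mean(0);print('rocker c',c)
d=(fr[2]+fr[3]-fr[0]-fr[1]);d/=np.linalg.norm(d);print('xdir deg',np.degrees(np.arctan2(d[1],d[0])),'press pt',c+21*d)
k=w([(200,247),(121,248),(282,247)],79);print(k.round(1)); e=k[2]-k[1]; print(np.linalg.norm(e),np.degrees(np.arctan2(-e[0],e[1])))
print(at_d(f,[(251,150),(251,208),(128,158),(78,158),(180,158),(80,180)]).round(1))
```

```text
[[ 457.7 -153.2   76. ]
 [ 444.6 -113.7   76. ]
 [ 513.5  -91.    76. ]
 [ 526.4 -130.    76. ]]
rocker c [ 485.57444948 -121.97703531   76.        ]
xdir deg 18.433613155028016 press pt [ 505.49695354 -115.33671665   76.        ]
[[ 498.  -227.    79. ]
 [ 512.1 -268.2   79. ]
 [ 484.1 -184.8   79. ]]
87.94601724143382 18.53481152204852
[[ 459.4 -130.5   77.3]
 [ 505.4 -115.2   85.5]
 [ 498.2 -227.    78.6]
 [ 511.7 -268.1   78.1]
 [ 484.3 -185.1   78.7]
 [ 534.  -267.8   69.6]]
```

Request:
carry_out(
  moves=[
    {"dx": -0.001,"dy": -0.001,"dz": 0.03,"twist": 0},
    {"dx": -0.001,"dy": -0.001,"dz": 0.058,"twist": 0},
    {"dx": -0.001,"dy": -0.001,"dz": 0.058,"twist": 0},
    {"dx": -0.001,"dy": -0.001,"dz": 0.058,"twist": 0},
  ],
)

```text
t: 4.65
eef_pos: [505.4, -115.6, 94.0]
tcp_rot: [3.141, -0.001, -2.819]
ft_force: [-0.2, 0.4, -0.0]
opening: 0.008
```

Request:
carry_out(
  moves=[
    {"dx": 0,"dy": 0,"dz": 0.003,"twist": 0},
    {"dx": 0,"dy": 0,"dz": 0.006,"twist": 0},
    {"dx": 0,"dy": 0,"dz": 0.009,"twist": 0},
    {"dx": 0,"dy": 0,"dz": 0.01,"twist": 0},
    {"dx": 0,"dy": 0,"dz": 0.01,"twist": 0},
  ],
)

```text
t: 5.15
eef_pos: [505.7, -116.8, 83.8]
tcp_rot: [-3.141, 0.001, -2.82]
ft_force: [0.7, -1.0, 1.2]
opening: 0.003
```

Request:
carry_out(
  moves=[
    {"dx": 0,"dy": 0,"dz": 0.002,"twist": 0},
    {"dx": 0,"dy": 0,"dz": 0.004,"twist": 0},
    {"dx": 0,"dy": 0,"dz": 0.005,"twist": 0},
    {"dx": 0,"dy": 0,"dz": 0.005,"twist": 0},
  ],
)

```text
t: 5.55
eef_pos: [505.2, -116.6, 78.3]
tcp_rot: [3.141, -0.001, -2.82]
ft_force: [0.3, -0.3, 0.3]
opening: 0.005
```

Request:
carry_out(
  moves=[
    {"dx": 0,"dy": 0,"dz": 0.001,"twist": 0},
    {"dx": 0,"dy": 0,"dz": 0.001,"twist": 0},
  ],
)

```text
t: 5.75
eef_pos: [505.2, -116.6, 78.1]
tcp_rot: [3.141, -0.0, -2.82]
ft_force: [-1.3, 0.2, 9.0]
opening: 0.006
```

Request:
carry_out(
  moves=[
    {"dx": 0,"dy": 0,"dz": 0.001,"twist": 0},
    {"dx": 0,"dy": 0,"dz": 0.001,"twist": 0},
  ],
)

```text
t: 5.95
eef_pos: [505.3, -116.7, 77.9]
tcp_rot: [-3.141, 0.0, -2.82]
ft_force: [-5.5, 1.7, 21.2]
opening: 0.005
```

Request:
carry_out(
  moves=[
    {"dx": 0,"dy": 0,"dz": -0.01,"twist": 0},
    {"dx": 0,"dy": 0,"dz": -0.04,"twist": 0},
    {"dx": 0,"dy": 0,"dz": -0.07,"twist": 0},
    {"dx": 0,"dy": 0,"dz": -0.07,"twist": 0},
  ],
)

```text
t: 6.35
eef_pos: [506.5, -117.0, 149.7]
tcp_rot: [-3.139, 0.004, -2.82]
ft_force: [-0.3, 0.1, -0.1]
opening: 0.003
```

```bash
python3 - <<'E'
from h import *
grab('wrist','w4'); f=np.load('pics/w4.npz')
X=[]
for s in (-24,-15,-7,7,15,20,24): X.append([485.3+s*.948,-122.5+s*.317,80])
X+=[[498.1,-228.5,79],[512.6,-269,79],[484.5,-186,79],[540,-250,70]]
uv=cv2.projectPoints(np.array(X),cv2.Rodrigues(f['R'])[0],f['t'],f['mtx'],f['dist_coeffs'])[0].reshape(-1,2)
print(np.c_[uv,at_d(f,uv)].round(1))
a=cv2.imread('pics/w4.png')
cv2.imwrite('pics/w4b.png',cv2.resize(a[60:260,20:320],None,fx=2.5,fy=2.5,interpolation=cv2.INTER_CUBIC))
E
python3 to.py "[498.2,-229,130]"
```

```text
[[ 253.2  152.4  461.8 -130.3   85.2]
 [ 253.2  163.3  470.8 -127.3   81.5]
 [ 253.3  172.7  479.  -124.6   78.3]
 [ 253.3  188.9  493.  -120.    76. ]
 [ 253.3  197.9  500.7 -117.4   76. ]
 [ 253.3  203.4  505.5 -115.8   75.9]
 [ 253.4  207.8  509.4 -114.5   76. ]
 [ 127.4  155.7  498.9 -229.5   76.2]
 [  77.   157.1  513.7 -270.7   75.9]
 [ 180.8  156.2  485.1 -186.5   76.5]
 [  99.1  191.   541.2 -251.2   67.3]]
[ 505.8 -116.8  148. ] yaw -161.59133215539728 [ 0.6 -0.6 -0.1]
[  42.7 -104.    18.1]
```

View pics/w4b.png

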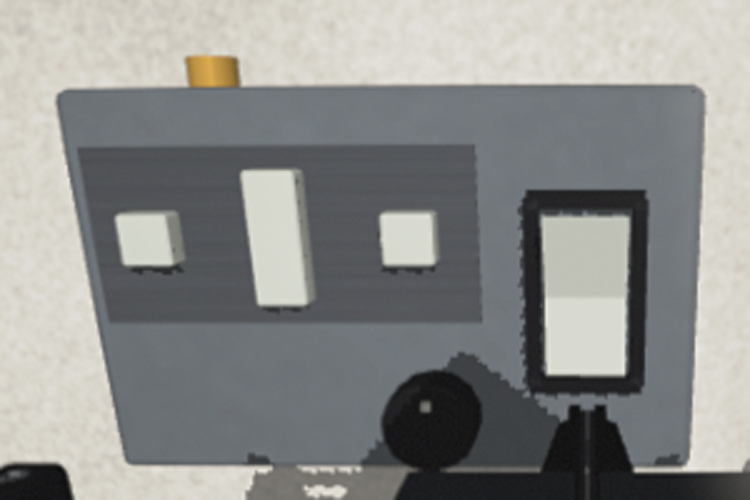

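The rocker's +x half is now level and its -x half raised, and both square keys are up. Next is the long key.

Request:
carry_out(
  moves=[
    {"dx": 0.0415,"dy": -0.1033,"dz": 0.018,"twist": 0},
    {"dx": 0.0415,"dy": -0.1033,"dz": 0.018,"twist": 0},
    {"dx": 0.0415,"dy": -0.1033,"dz": 0.018,"twist": 0},
    {"dx": 0.0415,"dy": -0.1033,"dz": 0.018,"twist": 0},
    {"dx": 0.0415,"dy": -0.1033,"dz": 0.018,"twist": 0},
  ],
)

```text
t: 6.9
eef_pos: [498.2, -227.0, 127.9]
tcp_rot: [3.14, -0.001, -2.821]
ft_force: [-0.2, 0.4, -0.7]
opening: 0.003
```

Request:
carry_out(
  moves=[
    {"dx": 0,"dy": 0,"dz": 0.02,"twist": 0},
    {"dx": 0,"dy": 0,"dz": 0.04,"twist": 0},
    {"dx": 0,"dy": 0,"dz": 0.045,"twist": 0},
    {"dx": 0,"dy": 0,"dz": 0.045,"twist": 0},
  ],
)

```text
t: 7.3
eef_pos: [498.6, -226.6, 83.3]
tcp_rot: [3.14, -0.001, -2.819]
ft_force: [-0.4, 0.5, 0.0]
opening: 0.007
```

```bash
python3 to.py "[499,-228,79]"
```

```text
[ 498.6 -226.6   83.3] yaw -161.51825416867854 [-0.4  0.5  0. ]
[ 0.1 -1.5  4.3]
```

Request:
carry_out(
  moves=[
    {"dx": 0,"dy": -0.001,"dz": 0.002,"twist": 0},
    {"dx": 0,"dy": -0.001,"dz": 0.004,"twist": 0},
    {"dx": 0,"dy": -0.001,"dz": 0.006,"twist": 0},
    {"dx": 0,"dy": -0.001,"dz": 0.008,"twist": 0},
    {"dx": 0,"dy": -0.001,"dz": 0.008,"twist": 0},
  ],
)

```text
t: 7.8
eef_pos: [499.3, -228.8, 75.8]
tcp_rot: [-3.141, 0.001, -2.82]
ft_force: [2.1, 1.2, 2.8]
opening: 0.006
```

Request:
carry_out(
  moves=[
    {"dx": 0,"dy": 0,"dz": 0.001,"twist": 0},
    {"dx": 0,"dy": 0,"dz": 0.002,"twist": 0},
    {"dx": 0,"dy": 0,"dz": 0.002,"twist": 0},
  ],
)

```text
t: 8.1
eef_pos: [499.3, -228.8, 74.2]
tcp_rot: [-3.141, 0.001, -2.82]
ft_force: [1.5, 2.3, 8.3]
opening: 0.003
```

Request:
carry_out(
  moves=[
    {"dx": 0,"dy": 0,"dz": 0.001,"twist": 0},
    {"dx": 0,"dy": 0,"dz": 0.001,"twist": 0},
  ],
)

```text
t: 8.3
eef_pos: [499.4, -228.8, 74.0]
tcp_rot: [-3.141, 0.001, -2.82]
ft_force: [-0.5, 3.5, 18.3]
opening: 0.006
```

Request:
carry_out(
  moves=[
    {"dx": 0,"dy": 0,"dz": -0.01,"twist": 0},
    {"dx": 0,"dy": 0,"dz": -0.04,"twist": 0},
    {"dx": 0,"dy": 0,"dz": -0.08,"twist": 0},
    {"dx": 0.02,"dy": 0,"dz": -0.12,"twist": 0},
    {"dx": 0.02,"dy": 0,"dz": -0.12,"twist": 0},
  ],
)

```text
t: 8.8
eef_pos: [480.0, -236.2, 197.0]
tcp_rot: [-3.136, 0.003, -2.821]
ft_force: [0.9, -0.2, 0.1]
opening: 0.006
```

Run:
```python
from h import *
grab('wrist','w5'); grab('top','top1'); f=np.load('pics/w5.npz')
X=[]
for s in (-24,-15,-7,7,15,20,24): X.append([485.3+s*.948,-122.5+s*.317,80])
X+=[[498.5,-228,79],[512.6,-269,79],[484.5,-186,79],[540,-250,70]]
uv=cv2.projectPoints(np.array(X),cv2.Rodrigues(f['R'])[0],f['t'],f['mtx'],f['dist_coeffs'])[0].reshape(-1,2)
print(np.c_[uv,at_d(f,uv)].round(1))
a=cv2.convertScaleAbs(cv2.imread('pics/top1.png'),alpha=1.3)
cv2.imwrite('pics/top1b.png',cv2.resize(a[60:240,130:400],None,fx=2.9,fy=2.9,interpolation=cv2.INTER_CUBIC))
```

```text
[[ 354.4  205.9  461.7 -131.9   83.9]
 [ 353.6  214.1  470.7 -128.    81.6]
 [ 352.9  221.2  479.3 -123.6   77.5]
 [ 351.6  233.4  493.4 -118.    75.4]
 [ 350.9  240.2  501.2 -115.3   75.1]
 [ 350.5  244.4  506.1 -113.6   74.8]
 [ 350.1  247.8  509.9 -112.4   75. ]
 [ 254.   208.6  499.5 -227.7   76.1]
 [ 212.4  209.   513.5 -269.1   76.7]
 [ 296.5  208.6  485.2 -185.4   76.5]
 [ 223.3  233.7  541.3 -249.9   67.3]]
```

View pics/top1b.png

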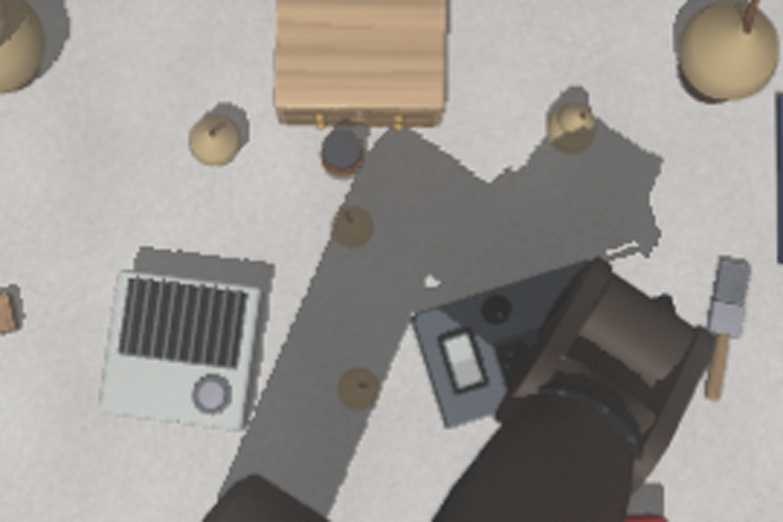

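```bash
python3 -c "
from cell import *
print(job_done())"
```

```text
the job is handed in; nothing more can be done
None
```

I pressed all three controls in the order asked and handed the job in at about 9 s of the 42 s allowed. The hand-in call gives no verdict.

| Control | Lowest tool height | Upward force at the stop | Check afterwards |
|---|---|---|---|
| Extractor button | 80.0 mm | 26 N | Depth showed it 2.1 mm above its collar, so fully in (2 mm expected) |
| Rocker, raised (+x) end | 77.9 mm | 21 N | +x half level, -x half raised; the same in the last depth check |
| Long key | 74.0 mm | 18 N | Sprang back; about 9 mm above the unit's top, level with both square keys |

- **Surroundings:** In the last top view the extractor, gourds, jar and brush stood as before. The arm hid part of the power unit, but the wrist camera found its rocker and keys where they had been. At hand-in the gripper was about 110 mm above the power unit, touching nothing.
- **Disagreements:** The top and wrist cameras differed by up to 6 mm sideways (4 mm at the button, 6 mm at the long key), so I aimed between them. After the presses, the wrist depth read about 2 to 3 mm low overall, so I judged heights against nearby surfaces.

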